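# Finish packing the food pantry's numbered meal carrier

## Task

Finish packing the white three-pocket meal carrier in its numbered order; pocket one already holds its red carton. First stand the blue can in the pocket whose yellow tag shows two dots, then stand the yellow jar in the pocket whose tag shows three dots. Set each down upright on the pocket floor without dropping it, let go, and leave all the other goods where they are.

Things in the scene. Friction and masses are not known exactly. Their poses are not given: they have to be found in the camera images.
- blue_can: steel food can, standing: 54 mm diameter, 92 mm tall, blue label with a white band and a blue disc on its top; origin at the centre of its underside, z up along its axis; about 0.25 kg. To be packed first
- yellow_jar: straight-sided jar, standing: 56 mm diameter up to 75 mm height, then a 50 mm diameter screw cap, 94 mm tall in all; body and cap yellow, a low white paper band; origin at the centre of its underside, z up along its axis; about 0.25 kg. To be packed second
- pocket2 (a point): centre of the floor of the carrier pocket whose yellow tag shows two black dots; z up, x towards the pocket's tag (square to the row), y along the row of pockets. The pocket starts empty and is 80 x 80 mm inside; its walls rise 30 mm above this point. Which of the three pockets has which tag varies
- pocket3 (a point): centre of the floor of the carrier pocket whose yellow tag shows three black dots; z up, x towards the pocket's tag (square to the row), y along the row of pockets. The pocket starts empty and is 80 x 80 mm inside; its walls rise 30 mm above this point. Which of the three pockets has which tag varies
- carrier: white plastic carrier, fixed to the table: three open pockets in a row along its y, centres 85 mm apart, each 80 x 80 mm inside; 5 mm floor, 5 mm walls whose rim is 35 mm above the table; outside 90 mm (x) by 260 mm (y). Along its +x side runs a low ledge, 30 mm wide, with a sloping yellow tag of one, two or three dots at each pocket (all below the rim). Origin at the centre of its underside. Goods held near 60 mm above their underside keep the fingers above the rim
- red_carton: bystander already in the one-dot pocket: red and white carton 50 x 50 x 90 mm, standing; origin at the centre of its underside
- green_can: bystander: steel food can, standing: 54 mm diameter, 92 mm tall, green label with a white band and a green disc on its top; origin at the centre of its underside, z up along its axis
- red_jar: bystander: straight-sided jar, standing: 56 mm diameter up to 75 mm height, then a 50 mm diameter screw cap, 94 mm tall in all; body and cap red, a low white paper band; origin at the centre of its underside, z up along its axis
- blue_carton: bystander: blue and white carton 45 x 45 x 90 mm, standing; origin at the centre of its underside
- flat_tin: bystander: low tin with a blue label, 84 mm diameter, 36 mm tall; origin at the centre of its underside
- tape_roll: bystander: brown roll of packing tape lying flat, 100 mm diameter, 48 mm tall; origin at the centre of its underside
Mind the look-alikes: they are no part of the job. What is shaped like the yellow_jar but purple is not meant.

How it is judged:
By the outcome, as a careful person would: the job done as asked, in the order asked, and still so for the second after the job is handed in, with the robot touching nothing.
It also fails if it takes over 61 s, if anything falls off the work surface, if the arm or the gripper's body presses on something with over 40 N, if the wrist force passes 120 N, or if a joint passes its speed limit or range.

## Robot

A 7-joint arm with a two-finger parallel gripper is mounted at the origin on the work surface. World frame = base frame: x ahead of the robot, y to its left, z up, the work surface at z = 0. Lengths are in m, angles in rad, forces in N, time in s.
With the tool pointing down it reaches from about 0.425 to 0.925 m from the base axis. Payload 6.8 kg.
Tool frame: the origin (TCP) lies midway between the tips of the shut fingers; the grasp point (between the pads) lies 19 mm behind it; z points along the fingers, y is the line along which they close (so a half turn about z gives the same grasp; the last joint's range is limited). The gripper opens to 85 mm and grips with 20 to 120 N. Pads are 22 mm wide; open, the fingers measure 114 mm over their backs; the gripper's body (76 mm by 85 mm) begins 54 mm behind the grasp point. The pads swing forward as they close: fully open they stand 13 mm farther back than shut.
Start: joints at [1.014, 0.477, 0.022, 1.555, -0.011, 1.109, -0.083], TCP at [0.293, -0.608, 0.231] pointing down, gripper open.
Joint ranges: [-2.96, 2.96], [-0.34, 2.1], [-1.41, 1.46], [0.24, 2.44], [-1.37, 4.51], [0.17, 1.92], [-2.96, 2.96]. Speed limits (rad/s): [2.39, 2.39, 3.14, 3.14, 3.14, 3.14, 3.14].

## Interface

Orientations are given as a rotation vector (axis times angle).
In Python, from bench import get_obs, grab_frame, camera_params, r gives the robot as it stands.
- The arm moves only by the shell command python3 -m jog 'ROWS' [FORCE]. ROWS is JSON, a list of rows, each an object of numbers: "rx", "ry", "rz": the turn, a rotation vector about the world's x, y, z scaled (see below); "x", "y", "z": the shift along the world's x, y, z scaled (see below); "jaw": the opening, from -1 (shut) to 1 (fully open). In form: [{"rx": .., "ry": .., "rz": .., "x": .., "y": .., "z": .., "jaw": ..}, ...]. A call has 1 to 8 rows; each row shifts and turns the commanded pose from where the row before left it; what a row does not reach is not made up. The controller multiplies each number of a shift by 60 mm and each number of a turn by 10 degrees. A row lasts 1/8 s, in which the tool goes at most 62.5 mm and 10.7 degrees, less where a joint would pass 70% of its speed; a pose out of reach is approached as far as the arm can. A call with a number of a shift or a turn outside -1 to 1 is refused whole. A call with a gripper value outside its range is refused whole. The fingers move at their own pace and stop on an object; FORCE is the grip in N (left out, the last holds). Time passes only in rows, so rows that do not move let the fingers close. It gives the time, the measured TCP pose, the force, the opening and the grip force at its end, in the units of the state.
- get_obs(): the state, without advancing time (a new reading comes with each control period).
- grab_frame(name): name is "scene" or "top"; returns the picture (384x512x3 uint8, red, green, blue); there is no depth.
- camera_params(name): a dict with "fx", "fy", "cx", "cy" (pixels), "k1" (the pictures are not rectified: a ray, as slopes to the right and down, at radius r is drawn at 1 + k1 r^2 times it, then the intrinsics apply), "R" (3x3) and "t" (3): a world point X has camera coordinates R X + t. Camera axes: x right, y down, z forward; pixel columns grow to the right and rows downward; lengths in m; the calibration is good to about 2 mm. A picture is of the moment at which its call begins. camera_params takes no time and is no camera call.
- r.hand_in(): hands the job in; it is judged then, once.
The state is a dict: "clock": time; "joints": joint angles; "qvel": joint speeds; "tau": joint torques, N m; "tcp_pos": TCP position; "orientation": TCP orientation; "contact_force": force on the tool from outside, world axes, zero at the start; "moment": the same for the moment, N m; "grip_width": finger opening in m; "gripper_force": force on a finger pad.
Only numpy, scipy, OpenCV 4.12 (cv2) and the standard library are available. Lean on these libraries where they do the work, as an engineer would, in place of code of your own. Each camera call takes 0.05 s, during which the arm holds its last target. There are 200 camera calls.

## Working session

There is one attempt and no reset: what is moved stays moved. The work goes in short steps, Python scripts to look and compute and a shell command to move; the robot and the scene stay as the last step left them, time stands still between calls to the robot, and variables do not carry over. Pictures are saved under pics/ and viewed, at most 10 in all, crops included, and the job is handed in when it is done.

```bash
mkdir -p pics
python3 - <<'E'
from bench import *
import cv2
for n in("scene","top"):
    cv2.imwrite(f"pics/{n}0.png",cv2.resize(grab_frame(n)[:,:,::-1],(800,600),interpolation=cv2.INTER_CUBIC)); print(n,camera_params(n))
print(get_obs())
E
```

```text
scene {'fx': 414.9268700595791, 'fy': 414.9268700595791, 'cx': 255.84264685469995, 'cy': 191.31482930239727, 'k1': -0.009288427053739614, 'R': array([[ 0.6082268 ,  0.79369834,  0.01015421],
       [ 0.40914546, -0.30252284, -0.86085999],
       [-0.68019126,  0.52775267, -0.50874057]]), 't': array([-0.36724119, -0.16746958,  1.3767707 ])}
top {'fx': 462.7226859795962, 'fy': 462.7226859795962, 'cx': 253.15178365807813, 'cy': 192.02914703079477, 'k1': 0.029975213640103963, 'R': array([[ 0.0126509 , -0.99991043,  0.00436799],
       [-0.9930983 , -0.01307387, -0.11655406],
       [ 0.11660072, -0.00286333, -0.99317474]]), 't': array([0.03891409, 0.55346874, 1.23749651])}
{'clock': 0.1, 'joints': array([ 1.01390715,  0.47772199,  0.0223557 ,  1.55632018, -0.01153306,
        1.1092775 , -0.08304714]), 'qvel': array([-0.00092982, -0.00210857, -0.00093912, -0.00404557,  0.00147834,
       -0.0011699 ,  0.00096443]), 'tau': array([ 4.81521172e-03, -5.97752774e+01,  1.61371708e+00, -2.81950629e+01,
        1.27214834e-02,  5.08261626e-03, -1.60091247e-05]), 'tcp_pos': array([ 0.29263708, -0.60769947,  0.2304338 ]), 'orientation': array([-3.06131589e+00, -6.98785130e-01,  6.98781310e-04]), 'contact_force': array([ 0.45971685,  0.48728131, -0.39506182]), 'moment': array([ 0.0488956 , -0.01486603,  0.03940624]), 'gripper_force': 0.0, 'grip_width': 0.08557732182840362}
```

View pics/scene0.png

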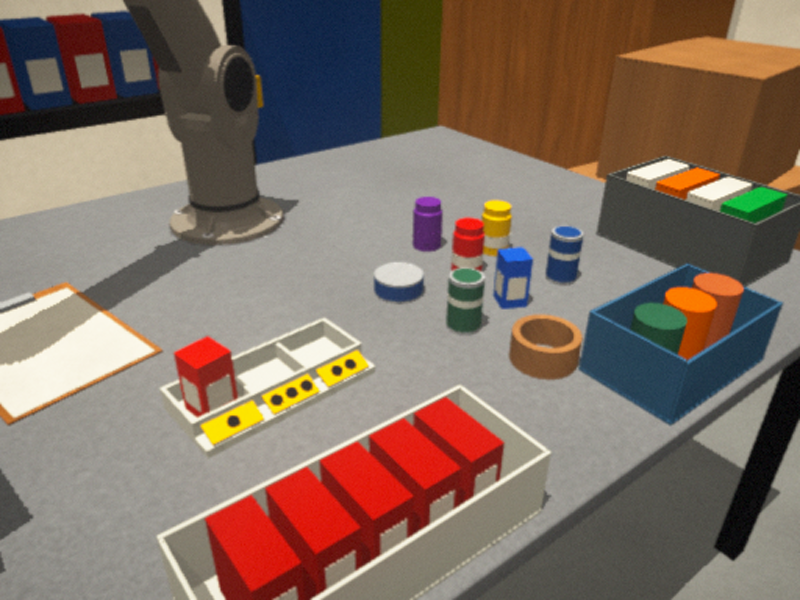

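View pics/top0.png

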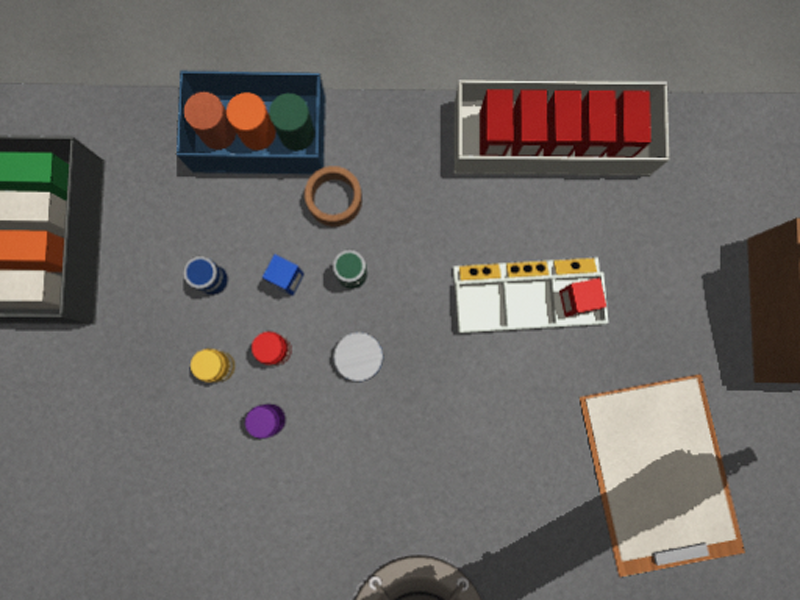

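Top view (800x600): blue can at (203,273), yellow jar (208,366), and the carrier at (455-607, 260-332). Its tags from left to right show 2, 3 and 1 dots. I'll enlarge both views to pick points.

Run:
```python
from bench import *
import cv2,numpy as np
S=grab_frame("scene")[:,:,::-1];T=grab_frame("top")[:,:,::-1]
np.savez("f0.npz",S=S,T=T)
def c(I,x,y,w,h,s): return cv2.resize(I[y:y+h,x:x+w],None,fx=s,fy=s,interpolation=cv2.INTER_CUBIC)
a=np.zeros((580,800,3),np.uint8)
A=c(S,300,120,80,70,5);a[:350,:400]=A
B=c(T,110,155,60,100,5);a[:500,420:720]=B
cv2.imwrite("pics/g1.png",a)
b=np.zeros((600,800,3),np.uint8)
b[:360,:580]=c(S,100,200,145,90,4); b[362:594,:440]=c(T,285,162,110,58,4)
cv2.imwrite("pics/c1.png",b)
```

```text
(no output)
```

View pics/g1.png

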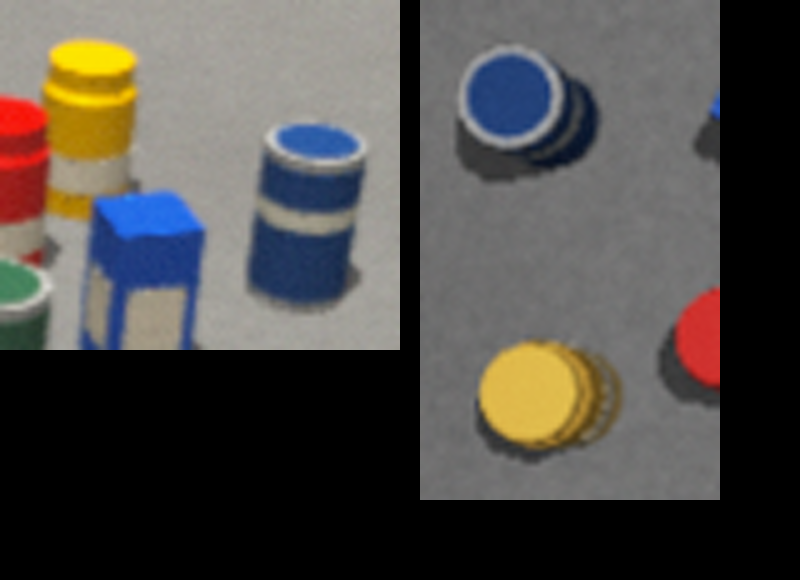

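View pics/c1.png

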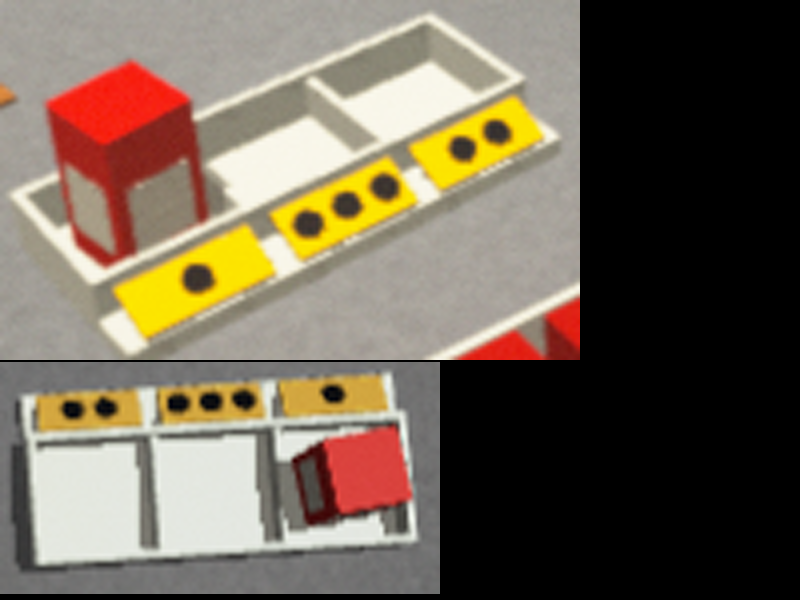

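Enlarged: can top centre is at scene mosaic (315,147) and top mosaic (511,96). Jar cap is at (93,60) and (528,393). Carrier rim corners are visible in both views. I'll triangulate these.

```bash
cat > h.py <<'E'
from bench import *
import numpy as np
from scipy.optimize import least_squares
P={n:camera_params(n) for n in("scene","top")}
def proj(n,X):
    p=P[n];c=p["R"]@X+p["t"];s=c[:2]/c[2];s=s*(1+p["k1"]*(s@s))
    return np.array([p["fx"]*s[0]+p["cx"],p["fy"]*s[1]+p["cy"]])
def px(m,s,x0,y0): return (np.array(m)+.5)/s-.5+[x0,y0]
def tri(a,b):
    r=least_squares(lambda X:np.r_[proj("scene",X)-a,proj("top",X)-b],[.6,.1,.05]);return r.x,r.fun
E
python3 - <<'E'
from h import *
np.set_printoptions(precision=4,suppress=True)
gs=lambda m:px(m,5,300,120); gt=lambda m:px((m[0]-420,m[1]),5,110,155)
cs=lambda m:px(m,4,100,200); ct=lambda m:px((m[0],m[1]-362),4,285,162)
print("can",*tri(gs((315.5,147)),gt((511,96.5))))
print("jar",*tri(gs((93,60)),gt((528.5,393))))
L=[((12,192),(417,541),-1,-1),((430,13),(37,566),-1,1),((524,78),(25,435),1,1),((97,285),(405,412),1,-1)]
for l in L: print("corner",*tri(cs(l[0]),ct(l[1])))
def f(v):
    r=[]
    for a,b,i,j in L:
        c,s=np.cos(v[2]),np.sin(v[2]);x,y=.045*i,.13*j
        X=np.array([v[0]+c*x-s*y,v[1]+s*x+c*y,v[3]])
        r+=[*(proj("scene",X)-cs(a)),*(proj("top",X)-ct(b))]
    return np.array(r)
o=least_squares(f,[.6,-.2,0,.035]);v=o.x;print(v,o.fun)
for n,y in(("p2",.085),("p3",0)): print(n,v[0]-np.sin(v[2])*y,v[1]+np.cos(v[2])*y)
E
```

```text
can [0.59   0.3761 0.0876] [-0.0071  0.0012 -0.0047 -0.0052]
jar [0.4351 0.3596 0.0906] [-0.1213  0.0159 -0.0776 -0.0742]
corner [ 0.5183 -0.3244  0.0338] [-0.0406 -0.0035 -0.0519 -0.0209]
corner [ 0.4979 -0.0655  0.0332] [-0.0926  0.0011 -0.0905 -0.0559]
corner [ 0.5874 -0.0582  0.0327] [ 0.3024 -0.0105  0.308   0.2078]
corner [ 0.608  -0.3173  0.0322] [-0.392  -0.0257 -0.5307 -0.2367]
[ 0.5529 -0.1913  0.0793  0.0329] [ 0.0054  0.3737 -0.1204 -0.0041 -0.0543  0.0261 -0.1659  0.0032  0.3153
 -0.0914  0.3203  0.1667 -0.4926 -0.3193 -0.4217 -0.2824]
p2 0.5461328065162471 -0.10661370485653036
p3 0.5528666055779781 -0.19134655533493827
```

```bash
python3 -m jog '[{"x":0.5,"y":0.9,"rz":0.86,"jaw":1},{"x":0.5,"y":0.9,"rz":0.86,"jaw":1},{"x":0.5,"y":0.9,"rz":0.86,"jaw":1},{"x":0.5,"y":0.9,"rz":0.86,"jaw":1},{"x":0.5,"y":0.9,"rz":0.86,"jaw":1},{"x":0.5,"y":0.9,"rz":0.86,"jaw":1},{"x":0.5,"y":0.9,"rz":0.86,"jaw":1},{"x":0.5,"y":0.9,"rz":0.86,"jaw":1}]' 50
```

```text
validation failed for argument at $[0]...
```

```bash
python3 -m jog '[{"rx":0,"ry":0,"rz":0.86,"x":0.5,"y":0.9,"z":0,"jaw":1},{"rx":0,"ry":0,"rz":0.86,"x":0.5,"y":0.9,"z":0,"jaw":1},{"rx":0,"ry":0,"rz":0.86,"x":0.5,"y":0.9,"z":0,"jaw":1},{"rx":0,"ry":0,"rz":0.86,"x":0.5,"y":0.9,"z":0,"jaw":1},{"rx":0,"ry":0,"rz":0.86,"x":0.5,"y":0.9,"z":0,"jaw":1},{"rx":0,"ry":0,"rz":0.86,"x":0.5,"y":0.9,"z":0,"jaw":1},{"rx":0,"ry":0,"rz":0.86,"x":0.5,"y":0.9,"z":0,"jaw":1},{"rx":0,"ry":0,"rz":0.86,"x":0.5,"y":0.9,"z":0,"jaw":1}]' 50
```

```text
clock: 1.2
tcp_pos: [0.5335, -0.1745, 0.2314]
orientation: [2.127, 2.312, -0.0]
contact_force: [1.0, -0.8, -0.5]
grip_width: 0.0853
gripper_force: 0.0
```

```bash
python3 -m jog '[{"rx":0,"ry":0,"rz":0,"x":0.1,"y":0.95,"z":0,"jaw":1},{"rx":0,"ry":0,"rz":0,"x":0.1,"y":0.95,"z":0,"jaw":1},{"rx":0,"ry":0,"rz":0,"x":0.1,"y":0.95,"z":0,"jaw":1},{"rx":0,"ry":0,"rz":0,"x":0.1,"y":0.95,"z":0,"jaw":1},{"rx":0,"ry":0,"rz":0,"x":0.1,"y":0.95,"z":0,"jaw":1},{"rx":0,"ry":0,"rz":0,"x":0.1,"y":0.95,"z":0,"jaw":1},{"rx":0,"ry":0,"rz":0,"x":0.1,"y":0.95,"z":0,"jaw":1},{"rx":0,"ry":0,"rz":0,"x":0.1,"y":0.95,"z":0,"jaw":1}]' && python3 -m jog '[{"rx":0,"ry":0,"rz":0,"x":0.14,"y":0.8,"z":0,"jaw":1},{"rx":0,"ry":0,"rz":0,"x":0,"y":0.77,"z":0,"jaw":1},{"rx":0,"ry":0,"rz":0,"x":0,"y":0,"z":0,"jaw":1},{"rx":0,"ry":0,"rz":0,"x":0,"y":0,"z":0,"jaw":1}]'
```

```text
clock: 2.2
tcp_pos: [0.581, 0.2813, 0.2312]
orientation: [2.133, 2.306, -0.0]
contact_force: [0.5, -0.1, -0.3]
grip_width: 0.0853
gripper_force: 0.0
clock: 2.7
tcp_pos: [0.5894, 0.3733, 0.2308]
orientation: [2.132, 2.307, -0.002]
contact_force: [0.6, -0.0, -0.4]
grip_width: 0.0856
gripper_force: 0.0
```

```bash
python3 -m jog '[{"rx":0,"ry":0,"rz":0,"x":0.01,"y":0.04,"z":-0.9,"jaw":1},{"rx":0,"ry":0,"rz":0,"x":0,"y":0,"z":-0.9,"jaw":1},{"rx":0,"ry":0,"rz":0,"x":0,"y":0,"z":0,"jaw":1},{"rx":0,"ry":0,"rz":0,"x":0,"y":0,"z":0,"jaw":1}]'
python3 - <<'E'
from bench import *
import cv2,numpy as np
S=grab_frame("scene")[:,:,::-1];T=grab_frame("top")[:,:,::-1]
c=lambda I,x,y,w,h,s: cv2.resize(I[y:y+h,x:x+w],None,fx=s,fy=s,interpolation=cv2.INTER_CUBIC)
cv2.imwrite("pics/n1.png",np.hstack([c(S,290,90,100,110,4),c(T,90,130,90,110,4)]))
E
```

```text
clock: 3.2
tcp_pos: [0.5913, 0.3762, 0.1256]
orientation: [2.133, 2.305, 0.004]
contact_force: [0.9, 0.1, 1.3]
grip_width: 0.0853
gripper_force: 0.0
```

View pics/n1.png

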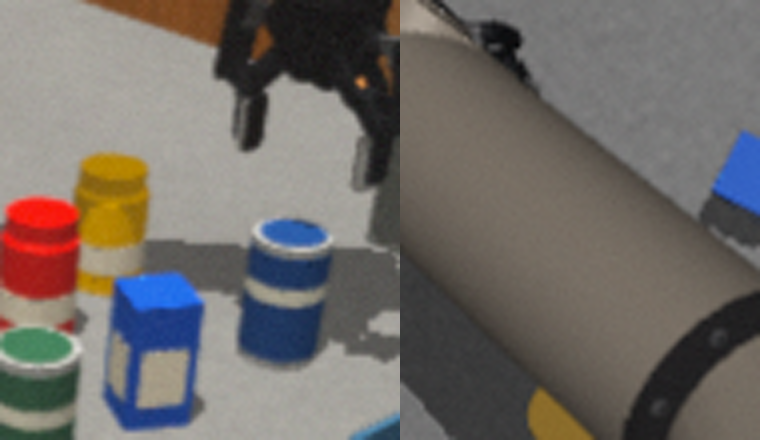

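Fingertips are at about (247,148) and (370,187), and the can top is at (290,237). The midpoint looks a little right of the can, so I'll check the projection.

Run:
```python
from h import *
for z in (.1256,.1386):
  for d in (-.0497,-.0427,0,.0427,.0497):
    a=np.deg2rad(4.6);X=np.array([.5913+d*np.cos(a),.3762+d*np.sin(a),z])
    print(z,d,(proj("scene",X)-[290,90]+.5)*4-.5)
print((proj("scene",np.array([.590,.3761,.0876]))-[290,90]+.5)*4-.5)
```

```text
0.1256 -0.0497 [241.38260808 164.63503783]
0.1256 -0.0427 [249.69509785 167.60975384]
0.1256 0 [301.83396754 186.2727619 ]
0.1256 0.0427 [356.56457789 205.87191217]
0.1256 0.0497 [365.79716215 209.17897321]
0.1386 -0.0497 [243.75739441 146.86724854]
0.1386 -0.0427 [252.1276389  149.78953156]
0.1386 0 [304.63743553 168.12691394]
0.1386 0.0427 [359.77348006 187.39028779]
0.1386 0.0497 [369.07607803 190.64131556]
[292.22925463 237.49128503]
```

The projection agrees to within about 1 mm. Descend and grip.

```bash
python3 -m jog '[{"rx":0,"ry":0,"rz":0,"x":-0.02,"y":0,"z":-0.7,"jaw":1},{"rx":0,"ry":0,"rz":0,"x":0,"y":0,"z":-0.7,"jaw":1},{"rx":0,"ry":0,"rz":0,"x":0,"y":0,"z":0,"jaw":1},{"rx":0,"ry":0,"rz":0,"x":0,"y":0,"z":0,"jaw":-1},{"rx":0,"ry":0,"rz":0,"x":0,"y":0,"z":0,"jaw":-1},{"rx":0,"ry":0,"rz":0,"x":0,"y":0,"z":0,"jaw":-1},{"rx":0,"ry":0,"rz":0,"x":0,"y":0,"z":0,"jaw":-1},{"rx":0,"ry":0,"rz":0,"x":0,"y":0,"z":0,"jaw":-1}]' 45
```

```text
clock: 4.3
tcp_pos: [0.5904, 0.3778, 0.0426]
orientation: [2.132, 2.306, 0.008]
contact_force: [0.3, 0.2, 5.1]
grip_width: 0.0531
gripper_force: 46.1
```

```bash
python3 -m jog '[{"rx":0,"ry":0,"rz":0,"x":0,"y":0,"z":0.2,"jaw":-1},{"rx":0,"ry":0,"rz":0,"x":0,"y":0,"z":0.6,"jaw":-1},{"rx":0,"ry":0,"rz":0,"x":0,"y":0,"z":0.8,"jaw":-1},{"rx":0,"ry":0,"rz":0,"x":0,"y":0,"z":0.5,"jaw":-1},{"rx":0,"ry":0,"rz":0,"x":0,"y":-0.3,"z":0.1,"jaw":-1},{"rx":0,"ry":0,"rz":0,"x":0,"y":-0.6,"z":0,"jaw":-1},{"rx":0,"ry":0,"rz":0,"x":-0.1,"y":-0.8,"z":0,"jaw":-1},{"rx":0,"ry":0,"rz":0,"x":-0.1,"y":-0.8,"z":0,"jaw":-1}]' && python3 -m jog '[{"rx":0,"ry":0,"rz":0,"x":-0.1,"y":-0.8,"z":0,"jaw":-1},{"rx":0,"ry":0,"rz":0,"x":-0.1,"y":-0.8,"z":0,"jaw":-1},{"rx":0,"ry":0,"rz":0,"x":-0.1,"y":-0.8,"z":0,"jaw":-1},{"rx":0,"ry":0,"rz":0,"x":-0.1,"y":-0.8,"z":0,"jaw":-1},{"rx":0,"ry":0,"rz":0,"x":-0.1,"y":-0.8,"z":0,"jaw":-1},{"rx":0,"ry":0,"rz":0,"x":-0.04,"y":-0.8,"z":0,"jaw":-1},{"rx":0,"ry":0,"rz":0,"x":0,"y":-0.5,"z":0,"jaw":-1},{"rx":0,"ry":0,"rz":0,"x":0,"y":-0.2,"z":0,"jaw":-1}]' && python3 -m jog '[{"rx":0,"ry":0,"rz":0,"x":0,"y":0,"z":0,"jaw":-1},{"rx":0,"ry":0,"rz":0,"x":0,"y":0,"z":0,"jaw":-1},{"rx":0,"ry":0,"rz":0,"x":0,"y":0,"z":0,"jaw":-1}]'
```

```text
clock: 5.3
tcp_pos: [0.5756, 0.2228, 0.1699]
orientation: [-2.133, -2.306, 0.005]
contact_force: [0.1, 0.7, -1.4]
grip_width: 0.0535
gripper_force: 47.7
clock: 6.3
tcp_pos: [0.5424, -0.1069, 0.1703]
orientation: [-2.137, -2.302, 0.004]
contact_force: [-0.8, 0.4, -1.1]
grip_width: 0.0532
gripper_force: 47.7
clock: 6.68
tcp_pos: [0.5444, -0.1019, 0.1713]
orientation: [-2.129, -2.31, -0.001]
contact_force: [0.3, -0.2, -2.4]
grip_width: 0.0532
gripper_force: 47.7
```

```bash
python3 -m jog '[{"rx":0,"ry":0,"rz":0,"x":0.02,"y":-0.07,"z":-0.3,"jaw":-1},{"rx":0,"ry":0,"rz":0,"x":0,"y":0,"z":-0.6,"jaw":-1},{"rx":0,"ry":0,"rz":0,"x":0,"y":0,"z":-0.3,"jaw":-1},{"rx":0,"ry":0,"rz":0,"x":0,"y":0,"z":0,"jaw":-1},{"rx":0,"ry":0,"rz":0,"x":0,"y":0,"z":0,"jaw":-1}]'
python3 - <<'E'
from bench import *
import cv2,numpy as np
S=grab_frame("scene")[:,:,::-1];T=grab_frame("top")[:,:,::-1]
c=lambda I,x,y,w,h,s: cv2.resize(I[y:y+h,x:x+w],None,fx=s,fy=s,interpolation=cv2.INTER_CUBIC)
cv2.imwrite("pics/n2.png",c(S,90,140,190,150,4))
E
```

```text
clock: 7.3
tcp_pos: [0.5463, -0.1076, 0.1]
orientation: [2.131, 2.307, 0.001]
contact_force: [0.6, 0.4, -1.0]
grip_width: 0.0529
gripper_force: 47.8
```

View pics/n2.png

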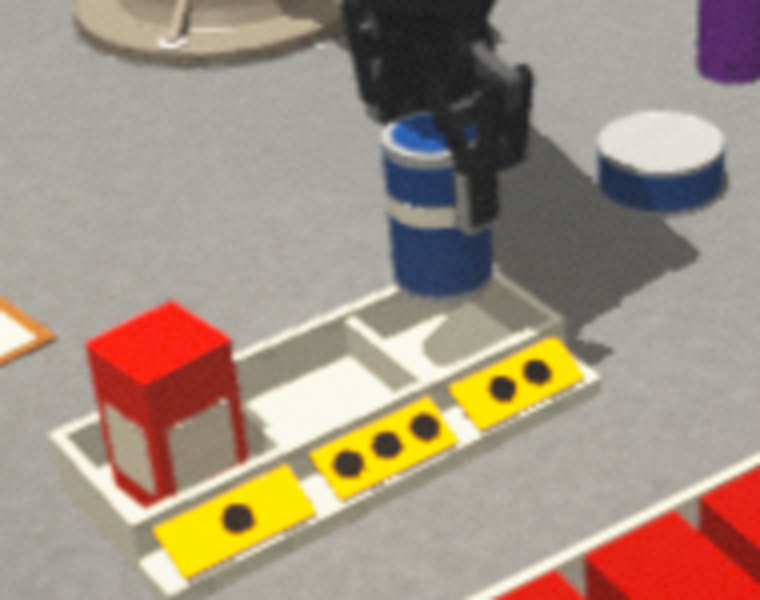

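The can is upright over the two-dot pocket, with its bottom near (437,280). Lower it gently.

```bash
python3 - <<'E'
from h import *
for X in ([.5463,-.1076,.0575],[.5461,-.1066,.005]): print((proj("scene",np.array(X))-[90,140]+.5)*4-.5)
E
python3 -m jog '[{"rx":0,"ry":0,"rz":0,"x":0,"y":0,"z":-0.3,"jaw":-1},{"rx":0,"ry":0,"rz":0,"x":0,"y":0,"z":-0.3,"jaw":-1},{"rx":0,"ry":0,"rz":0,"x":0,"y":0,"z":-0.15,"jaw":-1},{"rx":0,"ry":0,"rz":0,"x":0,"y":0,"z":0,"jaw":-1},{"rx":0,"ry":0,"rz":0,"x":0,"y":0,"z":0,"jaw":-1},{"rx":0,"ry":0,"rz":0,"x":0,"y":0,"z":0,"jaw":-1}]'
```

```text
[448.61130706 277.34775584]
[455.11884054 353.86110076]
clock: 8.15
tcp_pos: [0.546, -0.1078, 0.0548]
orientation: [2.132, 2.307, 0.001]
contact_force: [0.4, -0.5, -1.8]
grip_width: 0.0531
gripper_force: 47.8
```

```bash
python3 -m jog '[{"rx":0,"ry":0,"rz":0,"x":0,"y":0,"z":-0.03,"jaw":-1},{"rx":0,"ry":0,"rz":0,"x":0,"y":0,"z":-0.02,"jaw":-1},{"rx":0,"ry":0,"rz":0,"x":0,"y":0,"z":0,"jaw":-1},{"rx":0,"ry":0,"rz":0,"x":0,"y":0,"z":0,"jaw":-1}]'
```

```text
clock: 8.65
tcp_pos: [0.5455, -0.1078, 0.0513]
orientation: [2.132, 2.307, 0.0]
contact_force: [0.2, 0.0, -2.0]
grip_width: 0.0532
gripper_force: 47.8
```

```bash
python3 -m jog '[{"rx":0,"ry":0,"rz":0,"x":0,"y":0,"z":-0.03,"jaw":-1},{"rx":0,"ry":0,"rz":0,"x":0,"y":0,"z":-0.02,"jaw":-1},{"rx":0,"ry":0,"rz":0,"x":0,"y":0,"z":0,"jaw":-1},{"rx":0,"ry":0,"rz":0,"x":0,"y":0,"z":0,"jaw":-1}]'
```

```text
clock: 9.15
tcp_pos: [0.5455, -0.1077, 0.0483]
orientation: [-2.132, -2.307, 0.0]
contact_force: [-1.4, -0.1, -1.7]
grip_width: 0.0537
gripper_force: 47.8
```

```bash
python3 -m jog '[{"rx":0,"ry":0,"rz":0,"x":0,"y":0,"z":-0.02,"jaw":-1},{"rx":0,"ry":0,"rz":0,"x":0,"y":0,"z":0,"jaw":-1},{"rx":0,"ry":0,"rz":0,"x":0,"y":0,"z":0,"jaw":-1}]'
```

```text
clock: 9.52
tcp_pos: [0.5457, -0.1078, 0.0474]
orientation: [2.132, 2.307, 0.0]
contact_force: [-1.4, 0.5, 3.0]
grip_width: 0.0528
gripper_force: 47.9
```

```bash
python3 -m jog '[{"rx":0,"ry":0,"rz":0,"x":0,"y":0,"z":-0.02,"jaw":-1},{"rx":0,"ry":0,"rz":0,"x":0,"y":0,"z":0,"jaw":-1},{"rx":0,"ry":0,"rz":0,"x":0,"y":0,"z":0,"jaw":-1}]'
```

```text
clock: 9.9
tcp_pos: [0.5458, -0.1079, 0.0473]
orientation: [2.132, 2.306, -0.001]
contact_force: [-4.3, 0.6, 15.5]
grip_width: 0.0526
gripper_force: 49.2
```

The can touches down at TCP z 0.0474. Release and lift.

```bash
python3 -m jog '[{"rx":0,"ry":0,"rz":0,"x":0,"y":0,"z":0.01,"jaw":-1},{"rx":0,"ry":0,"rz":0,"x":0,"y":0,"z":0,"jaw":0.5},{"rx":0,"ry":0,"rz":0,"x":0,"y":0,"z":0,"jaw":1},{"rx":0,"ry":0,"rz":0,"x":0,"y":0,"z":0,"jaw":1},{"rx":0,"ry":0,"rz":0,"x":0,"y":0,"z":0,"jaw":1}]' && python3 -m jog '[{"rx":0,"ry":0,"rz":0,"x":0,"y":0,"z":0.3,"jaw":1},{"rx":0,"ry":0,"rz":0,"x":0,"y":0,"z":0.9,"jaw":1},{"rx":0,"ry":0,"rz":0,"x":0,"y":0,"z":0.9,"jaw":1},{"rx":0,"ry":0,"rz":0,"x":0,"y":0.3,"z":0.9,"jaw":1},{"rx":0,"ry":0,"rz":0,"x":0,"y":0.8,"z":0,"jaw":1},{"rx":0,"ry":0,"rz":0,"x":0,"y":0.8,"z":0,"jaw":1},{"rx":0,"ry":0,"rz":0,"x":0,"y":0.8,"z":0,"jaw":1},{"rx":0,"ry":0,"rz":0,"x":-0.2,"y":0.8,"z":0,"jaw":1}]'
python3 - <<'E'
from bench import *
import cv2,numpy as np
S=grab_frame("scene")[:,:,::-1];T=grab_frame("top")[:,:,::-1]
c=lambda I,x,y,w,h,s: cv2.resize(I[y:y+h,x:x+w],None,fx=s,fy=s,interpolation=cv2.INTER_CUBIC)
cv2.imwrite("pics/n3.png",np.hstack([c(S,100,170,160,120,3),c(T,285,140,100,120,3)]))
E
```

```text
clock: 10.52
tcp_pos: [0.5454, -0.1077, 0.0463]
orientation: [-2.132, -2.307, 0.0]
contact_force: [0.6, -0.0, -0.0]
grip_width: 0.0852
gripper_force: 0.0
clock: 11.52
tcp_pos: [0.5338, 0.1039, 0.228]
orientation: [2.132, 2.306, 0.003]
contact_force: [0.7, -0.0, 0.4]
grip_width: 0.0855
gripper_force: 0.0
```

View pics/n3.png

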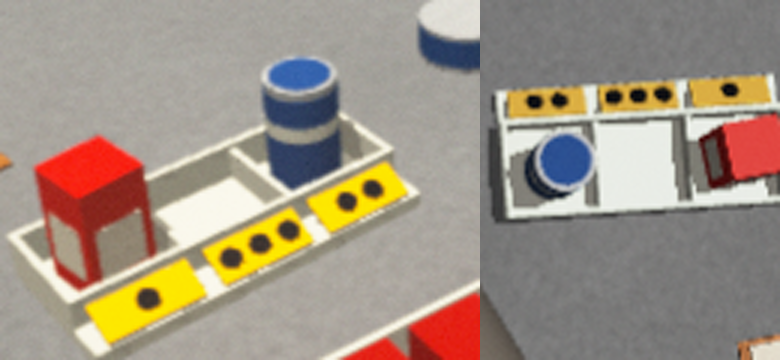

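The can stands upright in the two-dot pocket. Now the jar.

```bash
python3 -m jog '[{"rx":0,"ry":0,"rz":0,"x":-0.4,"y":0.8,"z":0,"jaw":1},{"rx":0,"ry":0,"rz":0,"x":-0.4,"y":0.8,"z":0,"jaw":1},{"rx":0,"ry":0,"rz":0,"x":-0.4,"y":0.8,"z":0,"jaw":1},{"rx":0,"ry":0,"rz":0,"x":-0.3,"y":0.8,"z":0,"jaw":1},{"rx":0,"ry":0,"rz":0,"x":-0.15,"y":0.7,"z":0,"jaw":1},{"rx":0,"ry":0,"rz":0,"x":0,"y":0.3,"z":0,"jaw":1},{"rx":0,"ry":0,"rz":0,"x":0,"y":0,"z":0,"jaw":1},{"rx":0,"ry":0,"rz":0,"x":0,"y":0,"z":0,"jaw":1}]'
```

```text
clock: 12.62
tcp_pos: [0.4355, 0.3522, 0.2264]
orientation: [2.134, 2.304, -0.001]
contact_force: [0.0, 0.5, -0.2]
grip_width: 0.0855
gripper_force: 0.0
```

```bash
python3 -m jog '[{"rx":0,"ry":0,"rz":0,"x":0,"y":0.12,"z":-0.8,"jaw":1},{"rx":0,"ry":0,"rz":0,"x":0,"y":0,"z":-0.8,"jaw":1},{"rx":0,"ry":0,"rz":0,"x":0,"y":0,"z":0,"jaw":1},{"rx":0,"ry":0,"rz":0,"x":0,"y":0,"z":0,"jaw":1}]'
python3 - <<'E'
from h import *
import cv2
S=grab_frame("scene")[:,:,::-1]
cv2.imwrite("pics/n4.png",cv2.resize(S[80:190,260:380],None,fx=5,fy=5,interpolation=cv2.INTER_CUBIC))
p=get_obs()["tcp_pos"];print(p)
for z in(p[2]+.013,.0906):print((proj("scene",np.r_[p[:2],z])-[260,80]+.5)*5-.5)
E
```

```text
clock: 13.12
tcp_pos: [0.4356, 0.3613, 0.1321]
orientation: [2.134, 2.305, 0.002]
contact_force: [1.3, -0.2, -0.1]
grip_width: 0.0858
gripper_force: 0.0
[0.43584265 0.3618341  0.13266847]
[304.25951236 170.58907012]
[295.97148709 259.6480767 ]
```

View pics/n4.png

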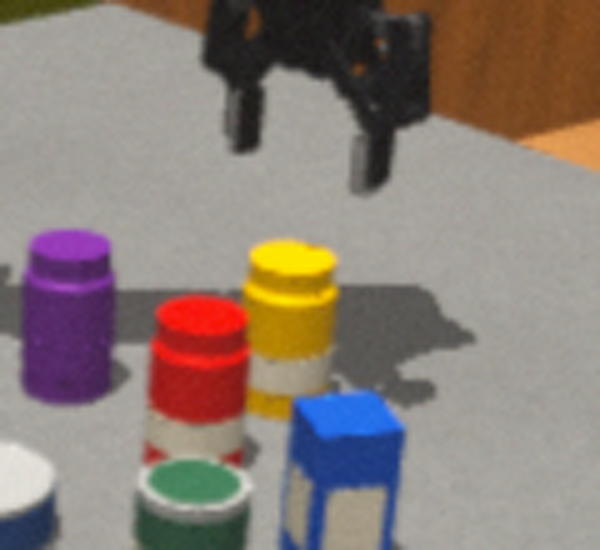

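Fingertip midpoint is (305,170) as predicted and the jar cap is at (293,260), so they are aligned. Descend and grip.

```bash
python3 -m jog '[{"rx":0,"ry":0,"rz":0,"x":0,"y":-0.02,"z":-0.8,"jaw":1},{"rx":0,"ry":0,"rz":0,"x":0,"y":0,"z":-0.71,"jaw":1},{"rx":0,"ry":0,"rz":0,"x":0,"y":0,"z":0,"jaw":1},{"rx":0,"ry":0,"rz":0,"x":0,"y":0,"z":0,"jaw":-1},{"rx":0,"ry":0,"rz":0,"x":0,"y":0,"z":0,"jaw":-1},{"rx":0,"ry":0,"rz":0,"x":0,"y":0,"z":0,"jaw":-1},{"rx":0,"ry":0,"rz":0,"x":0,"y":0,"z":0,"jaw":-1},{"rx":0,"ry":0,"rz":0,"x":0,"y":0,"z":0,"jaw":-1}]' 45
```

```text
clock: 14.18
tcp_pos: [0.4361, 0.3617, 0.0429]
orientation: [2.132, 2.306, 0.007]
contact_force: [-0.6, -0.8, 6.4]
grip_width: 0.0548
gripper_force: 46.0
```

```bash
python3 -m jog '[{"rx":0,"ry":0,"rz":0,"x":0,"y":0,"z":0.2,"jaw":-1},{"rx":0,"ry":0,"rz":0,"x":0,"y":0,"z":0.6,"jaw":-1},{"rx":0,"ry":0,"rz":0,"x":0,"y":0,"z":0.8,"jaw":-1},{"rx":0,"ry":0,"rz":0,"x":0,"y":0,"z":0.6,"jaw":-1},{"rx":0,"ry":0,"rz":0,"x":0.05,"y":-0.3,"z":0.3,"jaw":-1},{"rx":0,"ry":0,"rz":0,"x":0.15,"y":-0.6,"z":0,"jaw":-1},{"rx":0,"ry":0,"rz":0,"x":0.2,"y":-0.8,"z":0,"jaw":-1},{"rx":0,"ry":0,"rz":0,"x":0.2,"y":-0.8,"z":0,"jaw":-1}]' && python3 -m jog '[{"rx":0,"ry":0,"rz":0,"x":0.2,"y":-0.8,"z":0,"jaw":-1},{"rx":0,"ry":0,"rz":0,"x":0.2,"y":-0.8,"z":0,"jaw":-1},{"rx":0,"ry":0,"rz":0,"x":0.2,"y":-0.8,"z":0,"jaw":-1},{"rx":0,"ry":0,"rz":0,"x":0.2,"y":-0.8,"z":0,"jaw":-1},{"rx":0,"ry":0,"rz":0,"x":0.2,"y":-0.8,"z":0,"jaw":-1},{"rx":0,"ry":0,"rz":0,"x":0.2,"y":-0.8,"z":0,"jaw":-1},{"rx":0,"ry":0,"rz":0,"x":0.2,"y":-0.8,"z":0,"jaw":-1},{"rx":0,"ry":0,"rz":0,"x":0.1,"y":-0.6,"z":0,"jaw":-1}]' && python3 -m jog '[{"rx":0,"ry":0,"rz":0,"x":0.05,"y":-0.3,"z":0,"jaw":-1},{"rx":0,"ry":0,"rz":0,"x":0,"y":0,"z":0,"jaw":-1},{"rx":0,"ry":0,"rz":0,"x":0,"y":0,"z":0,"jaw":-1},{"rx":0,"ry":0,"rz":0,"x":0,"y":0,"z":0,"jaw":-1}]'
```

```text
clock: 15.18
tcp_pos: [0.4707, 0.209, 0.1913]
orientation: [2.131, 2.307, 0.002]
contact_force: [0.3, 0.4, -1.1]
grip_width: 0.0547
gripper_force: 48.3
clock: 16.18
tcp_pos: [0.5608, -0.1642, 0.1913]
orientation: [2.133, 2.304, 0.001]
contact_force: [1.3, 0.1, -1.0]
grip_width: 0.0547
gripper_force: 48.3
clock: 16.68
tcp_pos: [0.5636, -0.1777, 0.1901]
orientation: [-2.129, -2.31, -0.001]
contact_force: [0.0, -0.3, -1.8]
grip_width: 0.055
gripper_force: 48.3
```

```bash
python3 -m jog '[{"rx":0,"ry":0,"rz":0,"x":-0.18,"y":-0.22,"z":0,"jaw":-1},{"rx":0,"ry":0,"rz":0,"x":0,"y":0,"z":-0.3,"jaw":-1},{"rx":0,"ry":0,"rz":0,"x":0,"y":0,"z":-0.6,"jaw":-1},{"rx":0,"ry":0,"rz":0,"x":0,"y":0,"z":-0.4,"jaw":-1},{"rx":0,"ry":0,"rz":0,"x":0,"y":0,"z":-0.2,"jaw":-1},{"rx":0,"ry":0,"rz":0,"x":0,"y":0,"z":0,"jaw":-1},{"rx":0,"ry":0,"rz":0,"x":0,"y":0,"z":0,"jaw":-1}]'
python3 - <<'E'
from h import *
import cv2
S=grab_frame("scene")[:,:,::-1]
cv2.imwrite("pics/n5.png",cv2.resize(S[140:290,90:280],None,fx=4,fy=4,interpolation=cv2.INTER_CUBIC))
p=get_obs()["tcp_pos"];print(p)
print((proj("scene",np.r_[p[:2],p[2]-.0429])-[90,140]+.5)*4-.5)
E
```

```text
clock: 17.55
tcp_pos: [0.5534, -0.1931, 0.1007]
orientation: [2.132, 2.306, 0.001]
contact_force: [0.4, 1.1, -1.3]
grip_width: 0.0551
gripper_force: 48.3
[ 0.55349357 -0.19311009  0.10091269]
[314.94378132 335.5791733 ]
```

View pics/n5.png

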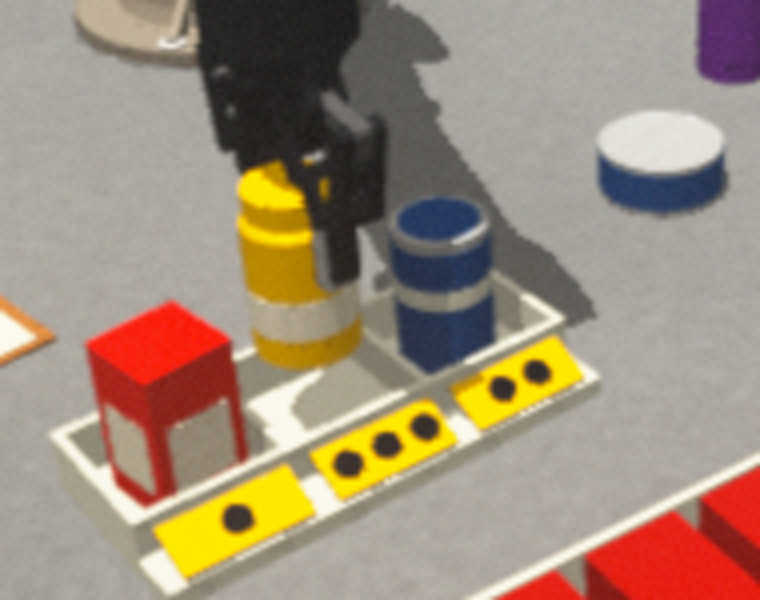

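The jar is upright over the three-dot pocket. Its bottom centre is at x≈307 against 315 predicted, about 4 mm toward -y. Shift +4 mm and lower.

```bash
python3 -m jog '[{"rx":0,"ry":0,"rz":0,"x":0,"y":0.07,"z":0,"jaw":-1},{"rx":0,"ry":0,"rz":0,"x":0,"y":0,"z":-0.3,"jaw":-1},{"rx":0,"ry":0,"rz":0,"x":0,"y":0,"z":-0.3,"jaw":-1},{"rx":0,"ry":0,"rz":0,"x":0,"y":0,"z":-0.15,"jaw":-1},{"rx":0,"ry":0,"rz":0,"x":0,"y":0,"z":-0.05,"jaw":-1},{"rx":0,"ry":0,"rz":0,"x":0,"y":0,"z":0,"jaw":-1},{"rx":0,"ry":0,"rz":0,"x":0,"y":0,"z":0,"jaw":-1},{"rx":0,"ry":0,"rz":0,"x":0,"y":0,"z":0,"jaw":-1}]'
```

```text
clock: 18.6
tcp_pos: [0.553, -0.1889, 0.0524]
orientation: [2.132, 2.307, 0.001]
contact_force: [-0.0, -0.4, -1.8]
grip_width: 0.0551
gripper_force: 48.3
```

```bash
python3 -m jog '[{"rx":0,"ry":0,"rz":0,"x":0,"y":0,"z":-0.03,"jaw":-1},{"rx":0,"ry":0,"rz":0,"x":0,"y":0,"z":-0.02,"jaw":-1},{"rx":0,"ry":0,"rz":0,"x":0,"y":0,"z":0,"jaw":-1},{"rx":0,"ry":0,"rz":0,"x":0,"y":0,"z":0,"jaw":-1}]'
```

```text
clock: 19.1
tcp_pos: [0.5527, -0.1888, 0.0489]
orientation: [-2.132, -2.307, -0.0]
contact_force: [-0.0, 0.2, -1.6]
grip_width: 0.0545
gripper_force: 48.3
```

```bash
python3 -m jog '[{"rx":0,"ry":0,"rz":0,"x":0,"y":0,"z":-0.02,"jaw":-1},{"rx":0,"ry":0,"rz":0,"x":0,"y":0,"z":0,"jaw":-1},{"rx":0,"ry":0,"rz":0,"x":0,"y":0,"z":0,"jaw":-1}]'
```

```text
clock: 19.48
tcp_pos: [0.5529, -0.1888, 0.0479]
orientation: [2.132, 2.307, 0.0]
contact_force: [-0.7, 0.5, 1.0]
grip_width: 0.0548
gripper_force: 48.4
```

```bash
python3 -m jog '[{"rx":0,"ry":0,"rz":0,"x":0,"y":0,"z":-0.02,"jaw":-1},{"rx":0,"ry":0,"rz":0,"x":0,"y":0,"z":0,"jaw":-1},{"rx":0,"ry":0,"rz":0,"x":0,"y":0,"z":0,"jaw":-1}]'
```

```text
clock: 19.85
tcp_pos: [0.553, -0.1889, 0.0477]
orientation: [2.132, 2.306, -0.001]
contact_force: [-3.6, 1.0, 11.7]
grip_width: 0.0552
gripper_force: 49.3
```

Landed. Release, rise and move clear, then check.

```bash
python3 -m jog '[{"rx":0,"ry":0,"rz":0,"x":0,"y":0,"z":0.01,"jaw":-1},{"rx":0,"ry":0,"rz":0,"x":0,"y":0,"z":0,"jaw":0.5},{"rx":0,"ry":0,"rz":0,"x":0,"y":0,"z":0,"jaw":1},{"rx":0,"ry":0,"rz":0,"x":0,"y":0,"z":0,"jaw":1},{"rx":0,"ry":0,"rz":0,"x":0,"y":0,"z":0,"jaw":1}]' && python3 -m jog '[{"rx":0,"ry":0,"rz":0,"x":0,"y":0,"z":0.3,"jaw":1},{"rx":0,"ry":0,"rz":0,"x":0,"y":0,"z":0.9,"jaw":1},{"rx":0,"ry":0,"rz":0,"x":0,"y":0,"z":0.9,"jaw":1},{"rx":0,"ry":0,"rz":0,"x":0,"y":0.4,"z":0.9,"jaw":1},{"rx":0,"ry":0,"rz":0,"x":0,"y":0.8,"z":0,"jaw":1},{"rx":0,"ry":0,"rz":0,"x":0,"y":0.8,"z":0,"jaw":1},{"rx":0,"ry":0,"rz":0,"x":0,"y":0.8,"z":0,"jaw":1},{"rx":0,"ry":0,"rz":0,"x":0,"y":0.8,"z":0,"jaw":1}]' && python3 -m jog '[{"rx":0,"ry":0,"rz":0,"x":0,"y":0.8,"z":0,"jaw":1},{"rx":0,"ry":0,"rz":0,"x":0,"y":0.3,"z":0,"jaw":1},{"rx":0,"ry":0,"rz":0,"x":0,"y":0,"z":0,"jaw":1},{"rx":0,"ry":0,"rz":0,"x":0,"y":0,"z":0,"jaw":1}]'
python3 - <<'E'
from bench import *
import cv2,numpy as np
S=grab_frame("scene")[:,:,::-1];T=grab_frame("top")[:,:,::-1]
c=lambda I,x,y,w,h,s: cv2.resize(I[y:y+h,x:x+w],None,fx=s,fy=s,interpolation=cv2.INTER_CUBIC)
cv2.imwrite("pics/n6.png",np.hstack([c(S,100,110,160,180,3),c(T,285,100,100,180,3)]))
E
```

```text
clock: 20.48
tcp_pos: [0.5527, -0.1888, 0.047]
orientation: [-2.132, -2.307, -0.0]
contact_force: [-0.3, 0.1, 0.3]
grip_width: 0.0855
gripper_force: 0.0
clock: 21.48
tcp_pos: [0.5526, 0.0288, 0.2286]
orientation: [2.131, 2.306, 0.002]
contact_force: [0.3, 0.8, -0.2]
grip_width: 0.0851
gripper_force: 0.0
clock: 21.98
tcp_pos: [0.5529, 0.091, 0.2272]
orientation: [2.135, 2.304, -0.002]
contact_force: [-0.7, 0.0, 0.5]
grip_width: 0.0852
gripper_force: 0.0
```

View pics/n6.png

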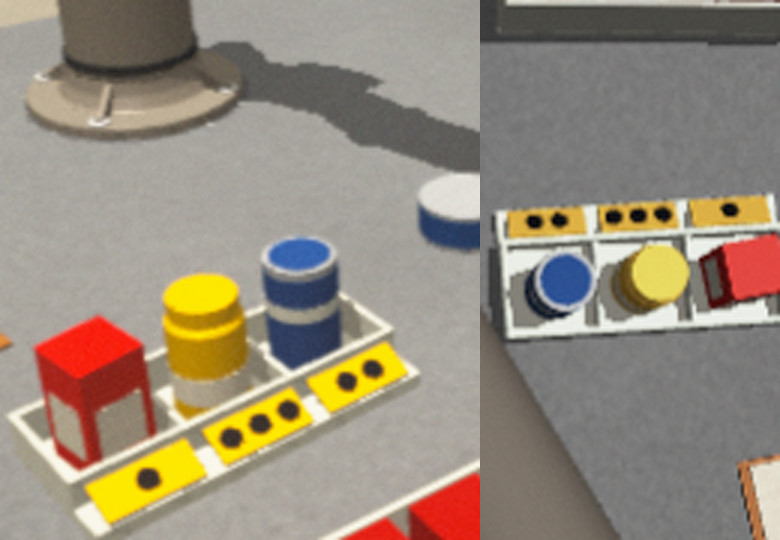

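The picture shows the can in the two-dot pocket (300,300) and the jar in the three-dot pocket (205,345). Both stand upright and the gripper is clear.

```bash
python3 -c "
from bench import r
print(r.hand_in())"
```

```text
the job is handed in; nothing more can be done
None
```

I stood the blue can in the two-dot pocket, then the yellow jar in the three-dot pocket; both were upright and released in the last picture, and I handed the job in at about 22 s (no verdict was returned).

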